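Feel for the release notch behind the jig block and drop its stop pin

ROBOT

A 7-joint arm with a two-finger parallel gripper is mounted at the origin on a cart in front of the work surface, level with it; the furniture and walls round the work are solid. World frame = base frame: x ahead of the robot, y to its left, z up, the work surface at z = 0. Lengths are in m, angles in degrees, forces in N, time in s.
With the tool pointing down it reaches from about 0.425 to 0.875 m from the base axis. Payload 4.7 kg.
Tool frame: the origin (TCP) lies at the very end of the fingers, on their centre line; the grasp point (between the pads) lies 19 mm behind it; z points along the fingers, y is the line along which they close (so a half turn about z gives the same grasp; the last joint's range is limited). The gripper opens to 87 mm and grips with 3 to 60 N. Pads are 19 mm wide; open, the fingers measure 117 mm over their backs; the gripper's body (75 mm by 190 mm) begins 51 mm behind the grasp point.
Start: joints at [64.635, 18.392, -4.016, 83.108, 1.295, 78.541, -3.26], TCP at [0.287, -0.583, 0.223] pointing down, gripper open.
Joint ranges: [-163.93, 163.93], [-17.29, 119.83], [-79.2, 71.16], [3.27, 140.29], [-89.18, 269.18], [5.43, 117.66], [-154.24, 154.24]. Speed limits (degrees/s): [147.25, 147.25, 180, 180, 180, 180, 180].

INTERFACE

Orientations are given as [roll, pitch, yaw] about the fixed x, y, z axes, in that order (R = Rz(yaw) Ry(pitch) Rx(roll)).
In Python, from cell import get_obs, eyes, env gives the robot as it stands.
- The arm moves only by the tool servo_tool, never from a script. Its argument "series" is a list that holds one entry, the list of rows, each a list of 7 numbers: the shift along the tool's x, y, z in units of 300 mm (1.0 is 300 mm), then the turn, a rotation vector about the tool's x, y, z in units of pi rad (1.0 is pi rad), then the opening, from 0 (shut) to 1 (fully open). In form: [[[tx, ty, tz, wx, wy, wz, gripper], ...]]. A call has 1 to 12 rows; each row is the pose to reach, as a shift and turn from the pose commanded when the call began, along the tool's axes at that moment, turning the shorter way round; what a row does not reach only later rows make up. A row lasts 1/12 s, in which the tool goes at most 41.7 mm and 7.16 degrees, less where a joint would pass 70% of its speed; a pose out of reach is approached as far as the arm can. A call with a number of a shift or a turn outside -1 to 1 is refused whole. A call with a gripper value outside its range is refused whole. The fingers move at their own pace and stop on an object; "grip_force" is the grip in N (left out, the last holds). Time passes only in rows, so rows that repeat a pose let the fingers close. It gives the time, the measured TCP pose, the force, the opening and the grip force at its end, in the units of the state.
- get_obs(): the state, without advancing time (a new reading comes with each control period).
- eyes.read_camera(name): name is "side" or "top"; returns a dict with "frame" (384x512x3 uint8, red, green, blue), "depth" (384x512 float32, m along the optical axis (not along the pixel's ray), 0 where there is no reading), "fx", "fy", "cx", "cy" (pixels), "distortion" ([k1, k2, p1, p2, k3] as OpenCV has them; the pictures are not rectified), "origin" and "rotation" of the camera in the world. Camera axes: x right, y down, z forward; pixel columns grow to the right and rows downward; lengths in m; the calibration is good to about 2 mm. A picture is of the moment at which its call begins.
- env.sign_off(): hands the job in; it is judged then, once.
The state is a dict: "time_s": time; "qpos": joint angles; "joint_velocities": joint speeds; "effort": joint torques, N m; "tool_pos": TCP position; "tool_rot": TCP orientation; "force": force on the tool from outside, world axes, zero at the start; "wrist_torque": the same for the moment, N m; "grip_width": finger opening in m; "grasp_force": force on a finger pad.
Only numpy, scipy, OpenCV 4.12 (cv2) and the standard library are available. Lean on these libraries where they do the work, as an engineer would, in place of code of your own. Each camera call takes 0.05 s, during which the arm holds its last target. There are 200 camera calls.

TASK

The steel jig block on the bench has a stop pin sticking up through its top plate; its release is a flat paddle inside a finger notch in the rear face, the long side turned away from the robot, where it cannot be seen. Reach behind the block, run the shut fingertips along the rear face under the edge of the top plate until they find the notch, press the paddle inside it fully home so that the pin drops flush, and come away. Do not push the pin itself, pick nothing up, and leave the tube lying on the block and the loose tools around it where they are.

Things in the scene. Friction and masses are not known exactly. Their poses are not given: they have to be found in the camera images.
- jig_block: steel jig block fixed on the bench, 150 (x) x 372 (y) x 70 mm high, dark holes in its top. Origin: centre of its underside; x points to the rear face, which is turned away from the robot; y along the block; z up. The top plate is 8 mm thick (z 62 to 70); its rear edge is at x = +75 mm. Beneath it solid end cheeks (|y| > 100 mm) also reach x = +75 mm, with an upright rear strip between them
- strip_mid (a point): foot of the rear strip's face, midway between the cheeks: block x = +72 mm, y = 0, z = 0, axes as the block's. The flat face is 200 mm long in y, z 1 to 61 mm. Somewhere in it is the one notch, 54 mm wide, open over the face's full height but roofed by the top plate. Its centre is anywhere from y = -38 to +38 mm, new every time
- plate_edge (a point): middle of the top plate's lower rear edge: block x = +75 mm, y = 0, z = 62 mm. It roofs the notch, so the fingers must lean 25 to 40 degrees: tips 10 to 25 mm above the bench, pointing down and back toward the robot, the hand leaning away behind the block. The paddle's face is 5 mm behind the strip's face and is pressed toward block -x (toward the robot) by 8 mm
- release (a joint): how far the paddle inside the hidden notch is pressed in, m: 0 out, 0.008 fully home. It resists with about 5 N of friction, has no spring and stays where it is pushed
- stop_pin: steel stop pin, 14 mm in diameter, at the middle of the block's top (block x = 0, y = 0). Origin: on its axis, 16 mm below its top, so level with the plate (block z = 70 mm) while the pin is up; 54 mm when it has dropped flush. It is linked to the paddle and drops 2 mm for every 1 mm the paddle is pressed. Not to be pushed itself
- work_tube: loose dark square-tube offcut, 50 x 140 x 25 mm, lying on the block's top plate along its front half, beside the pin; origin: centre of its underside, long side along its y; to be left alone
- pliers: loose pliers with red handles, 61 x 173 x 12 mm, lying on the bench behind the block; origin: centre of its underside, long along its y; to be left alone
- tape: loose yellow tape measure, 37 x 83 x 64 mm high, standing on the bench beyond the block's left end; origin: centre of its underside; to be left alone
- loose_bolt: loose hex bolt lying on the bench behind the block's right end, 25 x 80 x 22 mm; origin: centre of its underside, long along its y; to be left alone

How it is judged (in metres and radians):
At the end, for the whole second after the job is handed in: the paddle is pressed in at least 6.5 of its 8 mm, the stop pin has dropped at least 12 of its 16 mm, and the tube, pliers, tape measure and bolt are within 20 mm of where they stood (value of joint release above 0.0065 m and z of stop_pin in the frame of jig_block below 0.058 m and distance of each of work_tube, pliers, tape, loose_bolt from where it was at the start of the episode below 0.02 m); the robot touches nothing.
It fails at once if the stop pin itself is pushed by the robot (contact force between any of the fingers, the arm and stop_pin above 1 N).
It fails at once if the tube, pliers, tape measure or bolt is carried or knocked more than 30 mm from its place (not (distance of work_tube from where it was at the start of the episode below 0.03 m) or not (distance of pliers from where it was at the start of the episode below 0.03 m) or not (distance of tape from where it was at the start of the episode below 0.03 m) or not (distance of loose_bolt from where it was at the start of the episode below 0.03 m)).
It fails at once if the tube, pliers, tape measure or bolt is lifted (z of work_tube in the frame of jig_block above 0.085 m or height (world z) of any of pliers, tape, loose_bolt above 0.02 m).
It also fails if it takes over 56 s, if anything falls off the work surface, if the arm or the gripper's body presses on something with over 40 N, if the wrist force passes 120 N, or if a joint passes its speed limit or range.

## Working session

There is one attempt and no reset: what is moved stays moved. The work goes in short steps, Python scripts to look and compute and a tool call to move; the robot and the scene stay as the last step left them, time stands still between calls to the robot, and variables do not carry over. Pictures are saved under pics/ and viewed, at most 10 in all, crops included, and the job is handed in when it is done.

Besides the shell and the picture viewer there is one more tool, called after "Request:" as a command line: name --argument value ..., lists and objects as JSON in quotes. servo_tool: Moves the arm, as the interface text tells. Shifts and turns lie within -1 to 1; 1 stands for 300 mm of shift or pi rad of turn. Its arguments: {"type":"object","properties":{"series":{"type":"array"},"grip_force":{"type":"number"}},"required":["series"]}

```bash
mkdir -p pics; ls
python3 - <<'E'
from cell import get_obs, eyes, env
import cv2,numpy as np,pickle
for n in("top","side"):
    c=eyes.read_camera(n); cv2.imwrite(f"pics/{n}0.png",cv2.cvtColor(c["frame"],cv2.COLOR_RGB2BGR)); pickle.dump(c,open(n+"0.pkl","wb"))
    print(n,c["origin"],np.round(c["rotation"],3).tolist(),c["fx"],c["distortion"])
print(get_obs())
E
```

```text
pics
top [0.3845254  0.19852272 1.06258107] [-169.192, -0.091, -89.257] 418.21409194164926 [-0.09336352  0.          0.          0.          0.        ]
side [ 0.71280972 -0.31771535  0.99990118] [-148.909, 0.594, 13.614] 386.13176364312324 [-0.10992252  0.          0.          0.          0.        ]
{'time_s': 0.1, 'qpos': array([64.63717691, 18.43517593, -4.01487016, 83.16735768,  1.29498331,
       78.54094241, -3.26030746]), 'joint_velocities': array([ 0.10611287, -0.04959137,  0.04617382, -0.20937628, -0.06822926,
       -0.07508372, -0.03782101]), 'effort': array([-3.61981001e-04, -4.92569625e+01, -4.05652514e-01, -3.13396382e+01,
       -6.40357006e-02,  3.95244663e-02,  5.80445635e-05]), 'tool_pos': array([ 0.28641293, -0.58294851,  0.22157153]), 'tool_rot': array([-1.79901751e+02,  5.62551992e-03,  2.61714719e+01]), 'force': array([-0.15539418, -0.22746254, -0.30421831]), 'wrist_torque': array([-0.00590073,  0.00953625, -0.04641007]), 'grasp_force': 0.0, 'grip_width': 0.0864879896696479}
```

View pics/top0.png

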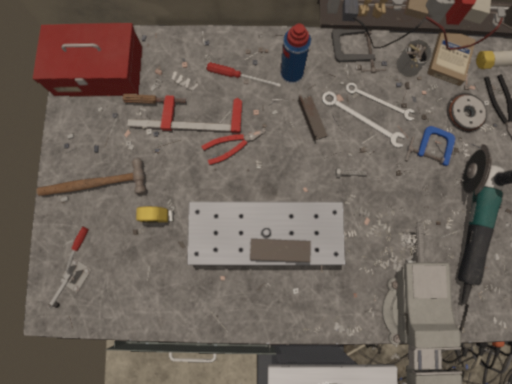

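View pics/side0.png

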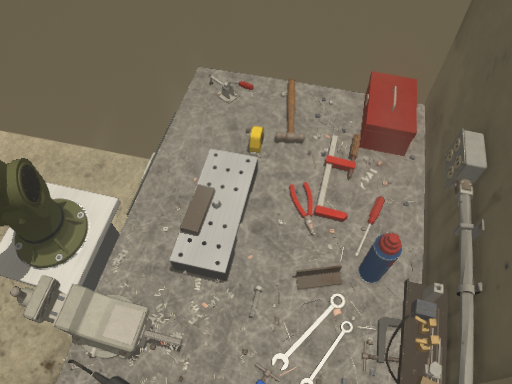

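The top view shows the block at cols 188–344, rows 202–265 (rear edge up), the tube at (280,250), the pin at (266,233), the pliers at about (230,148), the bolt at (350,175) and the tape at (153,214). The side view agrees: the space behind the block is free apart from the pliers (300,205) and the bolt (257,297).

```bash
cat > h.py <<'E'
import numpy as np,cv2,pickle
from scipy.spatial.transform import Rotation as R
def cam(c):
    K=np.array([[c["fx"],0,c["cx"]],[0,c["fy"],c["cy"]],[0,0,1]]); r=np.array(c["rotation"])
    M=r if r.shape==(3,3) else R.from_euler('xyz',r,degrees=True).as_matrix()
    return K,np.array(c["distortion"]),M,np.array(c["origin"])
def cloud(c):
    K,d,M,o=cam(c); v,u=np.mgrid[:384,:512]
    n=cv2.undistortPoints(np.stack([u,v],-1).reshape(-1,1,2).astype(float),K,d).reshape(384,512,2)
    P=np.dstack([n,np.ones((384,512))])*c["depth"][...,None]
    return P@M.T+o
def proj(c,X):
    K,d,M,o=cam(c); return cv2.projectPoints((np.atleast_2d(X)-o)@M,np.zeros(3),np.zeros(3),K,d)[0].reshape(-1,2)
E
python3 - <<'E'
from h import *
for n in("top","side"):
    c=pickle.load(open(n+"0.pkl","rb")); P=cloud(c)
    box=(slice(190,275),slice(175,360)) if n=="top" else (slice(140,285),slice(160,270))
    Q=P[box].reshape(-1,3); m=(Q[:,2]>.055)&(Q[:,2]<.085)
    (cx,cy),(w,h),a=cv2.minAreaRect((Q[m,:2]*1000).astype(np.float32)); print(n,cx,cy,w,h,a,np.median(Q[m,2]))
    m=(Q[:,2]>.085)&(Q[:,2]<.1); print("tube",cv2.minAreaRect((Q[m,:2]*1000).astype(np.float32)))
    px=[(257,135),(212,160),(265,131),(240,150),(205,142),(340,173),(366,177),(350,172),(153,214)] if n=="top" else [(257,288),(252,313),(314,233),(292,187),(308,184),(300,206)]
    for u,v in px: print((u,v),np.round(P[v,u],3))
E
```

```text
top 471.4068908691406 170.16488647460938 150.4794158935547 372.0931091308594 0.7320343255996704 0.0676727203680666
tube ((438.07708740234375, 137.28578186035156), (138.4576873779297, 66.63471984863281), 88.29220581054688)
(257, 135) [0.734 0.194 0.008]
(212, 160) [0.664 0.31  0.009]
(265, 131) [0.746 0.173 0.006]
(240, 150) [ 0.696  0.238 -0.005]
(205, 142) [ 0.717  0.332 -0.003]
(340, 173) [ 0.632 -0.021  0.019]
(366, 177) [ 0.627 -0.094 -0.003]
(350, 172) [ 0.636 -0.048  0.015]
(153, 214) [0.514 0.444 0.06 ]
side 470.7589416503906 169.98309326171875 152.10862731933594 376.2642822265625 0.6319628357887268 0.06999784447504709
tube ((439.7873229980469, 137.64080810546875), (142.62713623046875, 72.48722839355469), 87.51036071777344)
(257, 288) [ 0.633 -0.022  0.024]
(252, 313) [ 0.635 -0.085  0.012]
(314, 233) [0.752 0.176 0.007]
(292, 187) [0.662 0.311 0.012]
(308, 184) [0.707 0.332 0.012]
(300, 206) [0.697 0.25  0.013]
```

Run:
```python
import cv2
a=cv2.imread("pics/top0.png")[120:275,180:380]; cv2.imwrite("pics/c1.png",cv2.resize(a,None,fx=4,fy=3.8,interpolation=2))
```

```text
(no output)
```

View pics/c1.png

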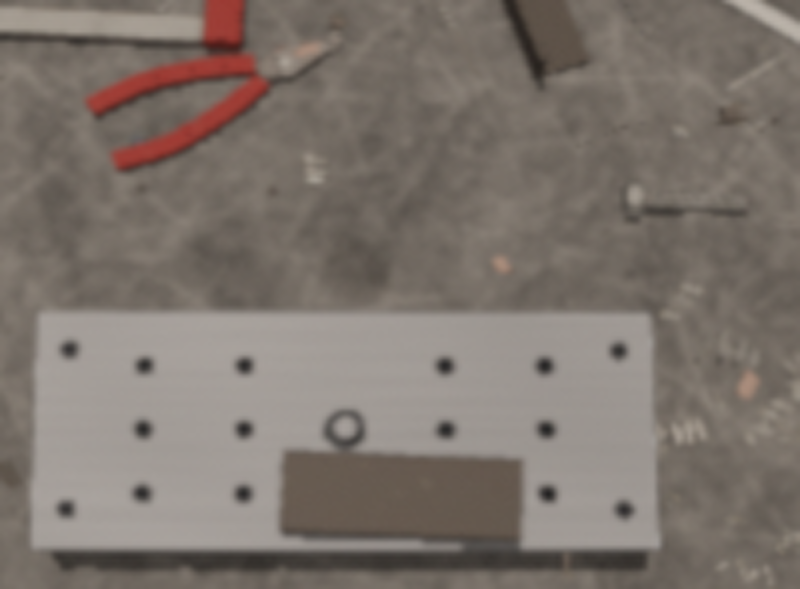

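```bash
cat >> h.py <<'E'
B=np.array([.471,.170,0]); YAW=.7; RB=R.from_euler('z',YAW,degrees=True)
def blk(p): return RB.inv().apply(np.array(p)-B)*1000
def rel(pos,rot,p0=None,r0=None):
    from cell import get_obs
    s=get_obs(); r=R.from_euler('xyz',s["tool_rot"] if r0 is None else r0,degrees=True); t=R.from_euler('xyz',rot,degrees=True)
    p=s["tool_pos"] if p0 is None else p0
    print(np.round(r.inv().apply(np.array(pos)-p)/.3,4).tolist(),np.round((r.inv()*t).as_rotvec()/np.pi,4).tolist())
E
python3 - <<'E'
from h import *
rel([.45,-.30,.36],[180,0,10]); rel([.62,.17,.33],[180,0,.7])
rel([.62,.17,.33],[180,30,.7],[.62,.17,.33],[180,0,.7])
c=pickle.load(open("top0.pkl","rb")); P=cloud(c); print(P[100:300,420:512,2].max(), P[:200,:400,2].max())
E
```

```text
[0.9053, -0.6068, -0.4605] [-0.0005, 0.0001, 0.0898]
[2.1049, -1.7627, -0.3586] [-0.0005, 0.0002, 0.1415]
[0.0, 0.0, 0.0] [0.0, -0.1667, -0.0]
1.0625810724928777 1.0625810724928777
```

Request:
servo_tool --series '[[[0.3,-0.2,-0.45,0,0,0.03,0],[0.9,-0.6,-0.46,0,0,0.09,0],[0.9,-0.6,-0.46,0,0,0.09,0],[0.9,-0.6,-0.46,0,0,0.09,0],[0.9,-0.6,-0.46,0,0,0.09,0],[0.9,-0.6,-0.46,0,0,0.09,0],[0.9,-0.6,-0.46,0,0,0.09,0],[0.9,-0.6,-0.46,0,0,0.09,0],[0.9,-0.6,-0.46,0,0,0.09,0],[0.9,-0.6,-0.46,0,0,0.09,0],[0.9,-0.6,-0.46,0,0,0.09,0],[0.9,-0.6,-0.46,0,0,0.09,0]]]'

```text
time_s: 1.1
tool_pos: [0.4488, -0.3036, 0.3599]
tool_rot: [180.0, 0.1, 9.9]
force: [-1.5, -0.9, -0.3]
grip_width: 0.0148
grasp_force: 0.0
```

Run:
```python
from h import *
from cell import get_obs
s=get_obs();print(s["qpos"],s["tool_pos"],s["tool_rot"],s["force"]); rel([.62,-.05,.34],[180,0,.7]);rel([.62,.17,.33],[180,30,.7])
```

```text
[ 44.80487963   4.05803162 -14.45399136  84.65723868   1.06704439
  91.47339681 -49.6781485 ] [ 0.44881005 -0.30359163  0.35989869] [1.79997734e+02 8.17384630e-02 9.90990104e+00] [-1.49143177 -0.92786969 -0.2592665 ]
[0.7077, -0.7345, 0.0653] [0.0, 0.0005, 0.0512]
[0.8339, -1.4569, 0.0984] [0.0134, -0.1659, 0.05]
```

Request:
servo_tool --series '[[[0.7,-0.73,0.065,0,0,0.05,0],[0.7,-0.73,0.065,0,0,0.05,0],[0.7,-0.73,0.065,0,0,0.05,0],[0.7,-0.73,0.065,0,0,0.05,0],[0.7,-0.73,0.065,0,0,0.05,0],[0.7,-0.73,0.065,0,0,0.05,0],[0.7,-0.73,0.065,0,0,0.05,0],[0.7,-0.73,0.065,0,0,0.05,0],[0.7,-0.73,0.065,0,0,0.05,0],[0.7,-0.73,0.065,0,0,0.05,0]]]'

```text
time_s: 1.93
tool_pos: [0.6183, -0.0518, 0.3394]
tool_rot: [180.0, 0.2, 0.9]
force: [-0.5, -0.3, 0.5]
grip_width: 0.0003
grasp_force: 0.0
```

Run:
```python
from h import *
from cell import get_obs
s=get_obs();print(s["qpos"],s["tool_pos"],s["tool_rot"],s["force"]); rel([.62,.17,.25],[180,32,.7])
```

```text
[ 23.51421444  15.2157449  -26.95405373  75.42690997   6.84855638
  91.10624133 -91.56774462] [ 0.6183057  -0.05182675  0.3393555 ] [1.79980108e+02 1.67391678e-01 9.41997111e-01] [-0.51564895 -0.30196791  0.51296838]
[0.0187, -0.7393, 0.2975] [0.0005, -0.1768, 0.0013]
```

Request:
servo_tool --series '[[[0.02,-0.74,0.3,0,-0.18,0,0],[0.02,-0.74,0.3,0,-0.18,0,0],[0.02,-0.74,0.3,0,-0.18,0,0],[0.02,-0.74,0.3,0,-0.18,0,0],[0.02,-0.74,0.3,0,-0.18,0,0],[0.02,-0.74,0.3,0,-0.18,0,0],[0.02,-0.74,0.3,0,-0.18,0,0],[0.02,-0.74,0.3,0,-0.18,0,0],[0.02,-0.74,0.3,0,-0.18,0,0],[0.02,-0.74,0.3,0,-0.18,0,0],[0.02,-0.74,0.3,0,-0.18,0,0],[0.02,-0.74,0.3,0,-0.18,0,0]]]'

```text
time_s: 2.93
tool_pos: [0.6184, 0.1683, 0.2495]
tool_rot: [-179.8, 31.9, 0.8]
force: [0.3, 0.5, 0.3]
grip_width: 0.0003
grasp_force: 0.0
```

Run:
```python
from h import *
from cell import get_obs,eyes
s=get_obs();print(s["qpos"],s["tool_pos"],s["tool_rot"],s["force"]); rel([.60,.20,.10],[180,32,.7])
c=eyes.read_camera("side");cv2.imwrite("pics/s1.png",cv2.resize(c["frame"][:,:,::-1],(800,600)))
```

```text
[ -10.17907694   43.09542778   -7.2722076    50.23768552   -4.09169609
  117.61208598 -107.03416567] [0.61837321 0.16827421 0.24952386] [-179.83350942   31.91952917    0.78390217] [0.34989622 0.5094739  0.34243532]
[0.2128, -0.1053, 0.455] [-0.0007, -0.0004, 0.0004]
```

View pics/s1.png

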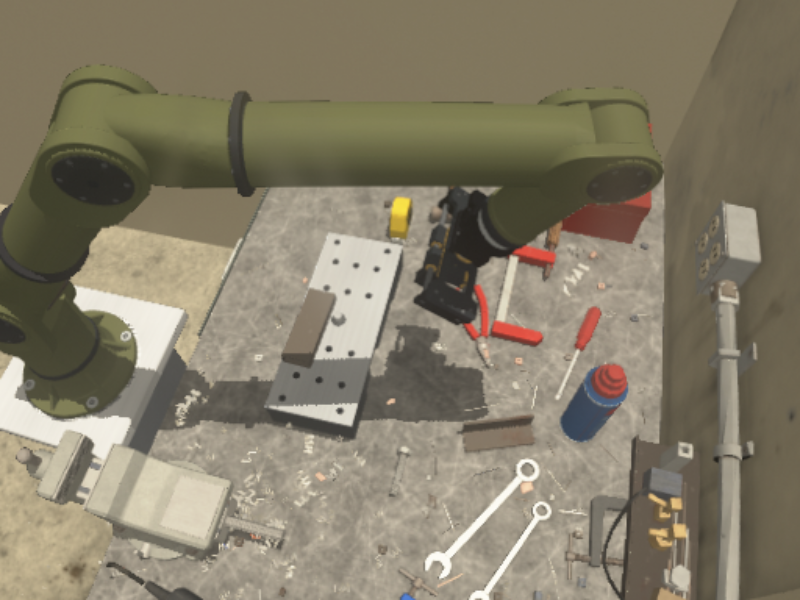

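The shut hand leans correctly behind the block at (460,265), with the finger side facing the plate. Now I'll lower it.

Request:
servo_tool --series '[[[0.1,-0.05,0.23,0,0,0,0],[0.21,-0.02,0.45,0,0,0,0],[0.21,-0.02,0.45,0,0,0,0],[0.21,-0.02,0.45,0,0,0,0],[0.21,-0.02,0.45,0,0,0,0],[0.21,-0.02,0.45,0,0,0,0]]]'

```text
time_s: 3.48
tool_pos: [0.5987, 0.176, 0.0997]
tool_rot: [-179.9, 32.2, 0.9]
force: [1.1, 0.4, 0.9]
grip_width: 0.0008
grasp_force: 0.0
```

Run:
```python
from h import *
from cell import get_obs,eyes
s=get_obs();print(s["qpos"],s["tool_pos"],s["tool_rot"],s["force"],blk(s["tool_pos"]))
rel(B+RB.apply([.105,0,.018]),[180,30,.7])
```

```text
[ -10.29159821   45.17358174   -7.46768276   64.1041342    -3.40046907
  102.02596207 -105.95521456] [0.59869473 0.17598179 0.09971891] [-179.90901827   32.21904114    0.89884792] [1.05354857 0.3855809  0.87638019] [127.75828265   4.42130013  99.71891415]
[0.081, 0.0149, 0.2709] [0.0001, 0.0123, 0.0009]
```

Request:
servo_tool --series '[[[0.04,0.01,0.13,0,0,0,0],[0.075,0.015,0.24,0,0,0,0],[0.08,0.015,0.27,0,0,0,0],[0.08,0.015,0.27,0,0,0,0],[0.08,0.015,0.27,0,0,0,0]]]'

```text
time_s: 3.9
tool_pos: [0.5783, 0.1727, 0.021]
tool_rot: [-179.8, 31.9, 1.0]
force: [-0.4, 0.1, 1.4]
grip_width: 0.0005
grasp_force: 0.0
```

Run:
```python
from h import *
from cell import get_obs,eyes
s=get_obs();print(s["qpos"],s["tool_rot"],s["force"],blk(s["tool_pos"]))
rel(B+RB.apply([.085,0,.016]),[180,32,.7])
rel(B+RB.apply([.070,0,.016]),[180,32,.7])
c=eyes.read_camera("side");cv2.imwrite("pics/s2.png",cv2.resize(c["frame"][100:290,150:380,::-1],None,fx=3.2,fy=3.15,interpolation=2))
```

```text
[ -10.07861025   46.5723253    -7.49918702   71.1987505    -2.99479711
   93.28480022 -105.15725717] [-179.82101832   31.91216477    0.99173739] [-0.35407209  0.1429978   1.44379778] [107.29901617   1.4031484   21.01580131]
[-0.0543, 0.0045, 0.0535] [-0.0001, -0.0005, 0.0014]
[-0.0967, 0.0043, 0.0799] [-0.0001, -0.0005, 0.0014]
```

View pics/s2.png

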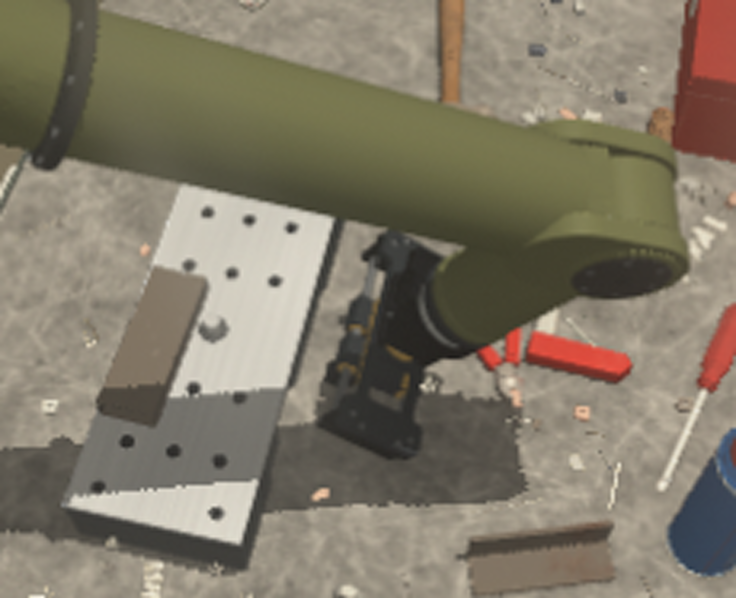

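The side view shows the hand standing upright behind the block, the gap to the rear edge clear, and the pliers and bolt untouched. Next I'll creep toward the face.

Request:
servo_tool --series '[[[-0.03,0.004,0.03,0,0,0,0],[-0.058,0.004,0.052,0,0,0,0],[-0.058,0.004,0.052,0,0,0,0],[-0.061,0.004,0.054,0,0,0,0],[-0.064,0.004,0.056,0,0,0,0],[-0.066,0.004,0.057,0,0,0,0],[-0.069,0.004,0.059,0,0,0,0],[-0.072,0.004,0.061,0,0,0,0],[-0.072,0.004,0.061,0,0,0,0],[-0.072,0.004,0.061,0,0,0,0]]]'

```text
time_s: 4.78
tool_pos: [0.5518, 0.1709, 0.0153]
tool_rot: [-179.8, 31.7, 0.9]
force: [6.5, 0.2, 2.6]
grip_width: 0.0002
grasp_force: 3.2
```

```bash
cat > st.py <<'E'
from h import *
from cell import get_obs
s=get_obs();print(s["time_s"],s["tool_rot"],s["force"],blk(s["tool_pos"]))
E
python3 st.py
```

```text
4.7833 [-179.83757835   31.68567184    0.93873282] [6.45728966 0.18364909 2.57857402] [80.76018968 -0.12742744 15.31015605]
```

Face contact at TCP x≈81 mm, so the tips aren't over the notch here. I'll slide toward +y.

Request:
servo_tool --series '[[[0,-0.015,0,0,0,0,0],[0,-0.03,0,0,0,0,0],[0,-0.045,0,0,0,0,0],[0,-0.06,0,0,0,0,0],[0,-0.06,0,0,0,0,0]]]'

```text
time_s: 5.2
tool_pos: [0.5516, 0.187, 0.0143]
tool_rot: [179.9, 31.7, 0.8]
force: [6.3, -2.4, 0.2]
grip_width: 0.0004
grasp_force: 3.3
```

```bash
python3 st.py
```

```text
5.2 [179.91885206  31.68078609   0.83816722] [ 6.33161476 -2.36541011  0.2495767 ] [80.84523252 16.0106536  14.25280163]
```

Request:
servo_tool --series '[[[0,-0.01,0,0,0,0,0],[0,-0.02,0,0,0,0,0],[0,-0.03,0,0,0,0,0],[0,-0.03,0,0,0,0,0]]]'

```text
time_s: 5.53
tool_pos: [0.5515, 0.1954, 0.0142]
tool_rot: [179.9, 31.7, 0.8]
force: [6.7, -3.0, -0.1]
grip_width: 0.0002
grasp_force: 3.3
```

```bash
python3 st.py
```

```text
5.5333 [179.87680185  31.68935634   0.79012717] [ 6.74687731 -2.9719941  -0.12455233] [80.85320768 24.39663297 14.19603598]
```

Request:
servo_tool --series '[[[0,-0.01,0,0,0,0,0],[0,-0.02,0,0,0,0,0],[0,-0.03,0,0,0,0,0],[0,-0.035,0,0,0,0,0],[0,-0.035,0,0,0,0,0]]]'

```text
time_s: 5.95
tool_pos: [0.5514, 0.2055, 0.0142]
tool_rot: [179.9, 31.7, 0.8]
force: [7.0, -3.0, -0.2]
grip_width: 0.0004
grasp_force: 3.3
```

```bash
python3 st.py
```

```text
5.95 [179.85450648  31.69347898   0.76041665] [ 7.00557052 -3.01276872 -0.21691726] [80.86457378 34.54821284 14.16809723]
```

Request:
servo_tool --series '[[[0,0.03,0,0,0,0,0],[0,0.06,0,0,0,0,0],[0,0.09,0,0,0,0,0],[0,0.12,0,0,0,0,0],[0,0.14,0,0,0,0,0],[0,0.155,0,0,0,0,0],[0,0.165,0,0,0,0,0],[0,0.165,0,0,0,0,0]]]'

```text
time_s: 6.62
tool_pos: [0.5517, 0.1594, 0.0146]
tool_rot: [-179.7, 31.7, 0.9]
force: [6.6, 2.2, 0.5]
grip_width: 0.0004
grasp_force: 3.0
```

```bash
python3 st.py
```

```text
6.6167 [-179.74935846   31.70289594    0.94098002] [6.64837225 2.15310326 0.45964864] [ 80.58443564 -11.63492768  14.59045206]
```

Request:
servo_tool --series '[[[0,0.01,0,0,0,0,0],[0,0.02,0,0,0,0,0],[0,0.03,0,0,0,0,0],[0,0.03,0,0,0,0,0]]]'

```text
time_s: 6.95
tool_pos: [0.5488, 0.1483, 0.0141]
tool_rot: [180.0, 32.1, 0.9]
force: [-1.0, -1.0, 0.2]
grip_width: 0.0008
grasp_force: 0.0
```

```bash
python3 st.py
```

```text
6.95 [179.9980065   32.14339575   0.87126166] [-1.03998298 -1.01101813  0.15028228] [ 77.48812256 -22.63225468  14.14660917]
```

The tips dropped in at y≈-23. I'll shift a little further toward the notch centre, then press.

Request:
servo_tool --series '[[[0,0.012,0,0,0,0,0],[0,0.023,0,0,0,0,0],[0,0.023,0,0,0,0,0],[-0.006,0.023,0.004,0,0,0,0],[-0.012,0.023,0.007,0,0,0,0],[-0.012,0.023,0.007,0,0,0,0]]]'

```text
time_s: 7.45
tool_pos: [0.5462, 0.142, 0.0144]
tool_rot: [-180.0, 31.9, 0.9]
force: [4.6, -1.8, -1.6]
grip_width: 0.0006
grasp_force: 2.2
```

```bash
python3 st.py
```

```text
7.45 [-179.96567257   31.87124741    0.91803637] [ 4.62254975 -1.78867772 -1.59744086] [ 74.84366746 -28.95121988  14.37329024]
```

Request:
servo_tool --series '[[[-0.006,0,0.004,0,0,0,0],[-0.012,0,0.007,0,0,0,0],[-0.018,0,0.011,0,0,0,0],[-0.018,0,0.011,0,0,0,0]]]'

```text
time_s: 7.78
tool_pos: [0.5395, 0.1419, 0.0144]
tool_rot: [-180.0, 31.9, 0.9]
force: [4.2, -2.3, -1.9]
grip_width: 0.0001
grasp_force: 2.3
```

```bash
python3 st.py
```

```text
7.7833 [-179.96819233   31.92240015    0.9230348 ] [ 4.22411772 -2.31590978 -1.90927234] [ 68.18634026 -28.92028391  14.36816159]
```

The paddle is moving at about 5 N. I'll press on until the force rises.

Request:
servo_tool --series '[[[-0.004,0,0.003,0,0,0,0],[-0.008,0,0.005,0,0,0,0],[-0.011,0,0.007,0,0,0,0],[-0.011,0,0.007,0,0,0,0]]]'

```text
time_s: 8.12
tool_pos: [0.5389, 0.1418, 0.0144]
tool_rot: [-179.9, 31.5, 0.9]
force: [11.8, -1.6, -3.6]
grip_width: 0.0007
grasp_force: 5.5
```

Run:
```python
exec(open("st.py").read())
from cell import eyes
for n in("side","top"):
    c=eyes.read_camera(n); P=cloud(c); q=proj(c,[.471,.17,.078])[0]; print(n,q); u,v=q.astype(int)
    print(np.round(P[v-4:v+5,u-4:u+5,2].max()*1000))
    if n=="side": cv2.imwrite("pics/s3.png",cv2.resize(c["frame"][140:290,150:350,::-1],None,fx=4,fy=4,interpolation=2))
```

```text
8.1167 [-179.93389849   31.50316797    0.87956066] [11.76788816 -1.62819321 -3.55369401] [ 67.51743739 -29.01947695  14.40799463]
side [216.06024775 202.75366906]
77.0
top [265.98272985 232.74798059]
73.0
```

View pics/s3.png

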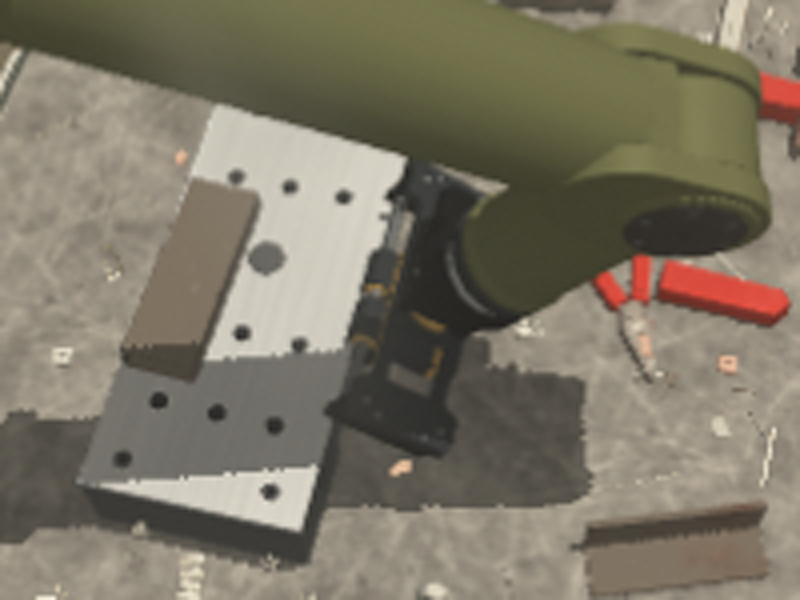

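At (267,257) the pin shows as a flat disc flush with the plate. The force rose to 12 N at the paddle's end stop, so the paddle is home. Coming away, first backward and then up.

Request:
servo_tool --series '[[[0.02,0,-0.0125,0,0,0,0],[0.06,0,-0.0375,0,0,0,0],[0.12,0,-0.075,0,0,0,0],[0.12,0,-0.075,0,0,0,0],[0.12,0,-0.2,0,0,0,0],[0.1,0,-0.3,0,0,0,0],[0.05,0,-0.4,0,0,0,0],[0,0,-0.5,0,0,0,0],[0,0,-0.55,0,0,0,0],[0,0,-0.55,0,0,0,0],[0,0,-0.55,0,0,0,0]]]'

```text
time_s: 9.13
tool_pos: [0.6219, 0.1444, 0.1549]
tool_rot: [-179.8, 32.1, 1.1]
force: [0.2, 0.2, -1.1]
grip_width: 0.0007
grasp_force: 0.0
```

Run:
```python
exec(open("st.py").read())
from cell import eyes
c=eyes.read_camera("side");cv2.imwrite("pics/s4.png",cv2.resize(c["frame"][:,:,::-1],(800,600),interpolation=2))
```

```text
9.1333 [-179.83343332   32.10589732    1.05325852] [ 0.15678154  0.21466469 -1.05472302] [150.54434273 -27.39780573 154.87300881]
```

View pics/s4.png

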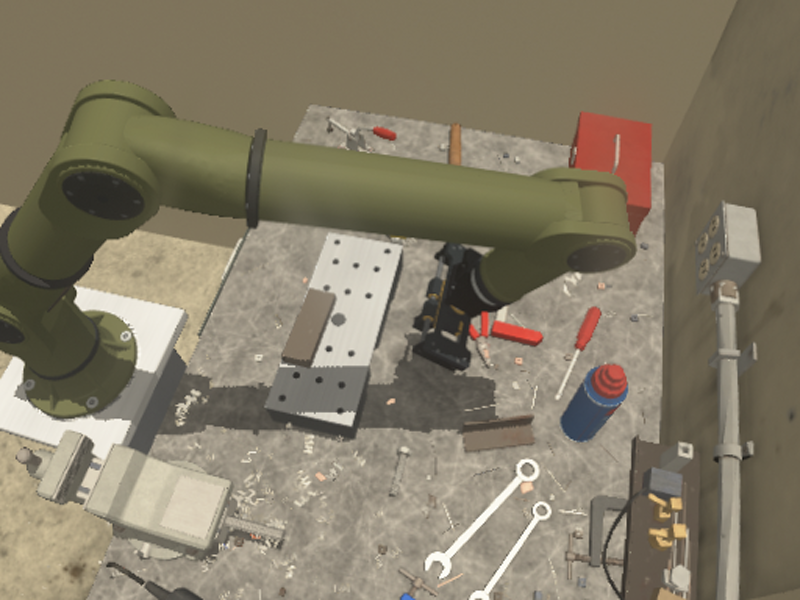

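The hand is clear of the block, the pin is flush at (338,320), and the tube, pliers and bolt are where they were. I'm handing in.

```bash
python3 -c "
from cell import env
print(env.sign_off())"
```

```text
the job is handed in; nothing more can be done
None
```

The job is handed in: I found the notch at about y = -29 mm and pressed the paddle to its end stop, so the pin dropped flush. The hand came away clear; the tube, pliers and bolt looked undisturbed, but the arm hid the tape measure in the final view. The judge returned no result.

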